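# Put the sanding drums away in order of size

## Robot

A 6-joint arm with a two-finger parallel gripper is mounted at the origin on a cart in front of the work surface, level with it; the furniture and walls round the work are solid. World frame = base frame: x ahead of the robot, y to its left, z up, the work surface at z = 0. Lengths are in mm, angles in rad, forces in N, time in s.
With the tool pointing down it reaches from about 350 to 875 mm from the base axis. Payload 4.2 kg.
Tool frame: the origin (TCP) lies midway between the tips of the shut fingers; the grasp point (between the pads) lies 19 mm behind it; z points along the fingers, y is the line along which they close (so a half turn about z gives the same grasp; the last joint's range is limited). The gripper opens to 85 mm and grips with 20 to 120 N. Pads are 22 mm wide; open, the fingers measure 114 mm over their backs; the gripper's body (76 mm by 85 mm) begins 54 mm behind the grasp point. The pads swing forward as they close: fully open they stand 13 mm farther back than shut.
Start: joints at [1.597, 0.385, 0.008, 0, -1.194, -0.259], TCP at [144.158, 608.126, 192.412] pointing down, gripper open.
Joint ranges: [-3.14, 3.14], [-1.21, 2.06], [-1.07, 1.41], [-3.16, 2.05], [-2.99, -0.16], [-3.1, 3.1]. Speed limits (rad/s): [2.79, 2.79, 3.14, 3.14, 3.14, 3.14].

## Interface

Orientations are given as a unit quaternion [x, y, z, w].
In Python, from bench import read_state, get_image, job_done gives the robot as it stands.
- The arm moves only by the shell command python3 -m jog 'ROWS'. ROWS is JSON, a list of rows, each a list of 3 entries, a list of its own where there are three numbers: the shift along the world's x, y, z scaled (see below), then the turn, a rotation vector about the world's x, y, z scaled (see below), then the gripper's target within -1 to 1 (shut at 1, half-way at 0, fully open at -1). In form: [[[x, y, z], [wx, wy, wz], claw], ...]. A call has 1 to 20 rows; each row is the pose to reach, as a shift and turn from the pose commanded when the call began; what a row does not reach only later rows make up. The controller multiplies each number of a shift by 10 cm and each number of a turn by 120 degrees. A row lasts 1/10 s, in which the tool goes at most 50 mm and 8.59 degrees, less where a joint would pass 70% of its speed; a pose out of reach is approached as far as the arm can. A call with a number of a shift or a turn outside -1 to 1 is refused whole. A call with a gripper value outside its range is refused whole. The fingers move at their own pace and stop on an object; the grip force is fixed at half the most. Time passes only in rows, so rows that repeat a pose let the fingers close. It gives the time, the measured TCP pose, the force, the opening and the grip force at its end, in the units of the state.
- read_state(): the state, without advancing time (a new reading comes with each control period).
- get_image(name): name is "scene" or "top"; returns a dict with "frame" (420x560x3 uint8, red, green, blue), "range_z" (420x560 float32, mm along the optical axis (not along the pixel's ray), 0 where there is no reading), "fx", "fy", "cx", "cy" (pixels), "R" (3x3) and "t" (3): a world point X has camera coordinates R X + t. Camera axes: x right, y down, z forward; pixel columns grow to the right and rows downward; lengths in mm; the calibration is good to about 2 mm. A picture is of the moment at which its call begins.
- job_done(): hands the job in; it is judged then, once.
The state is a dict: "clock": time; "joints": joint angles; "joint_vel": joint speeds; "joint_efforts": joint torques, N m; "position": TCP position; "ee_rot": TCP orientation; "contact_force": force on the tool from outside, world axes, zero at the start; "wrist_torque": the same for the moment, N m; "gripper_width": finger opening in mm; "grasp_force": force on a finger pad.
Only numpy, scipy, OpenCV 4.12 (cv2) and the standard library are available. Lean on these libraries where they do the work, as an engineer would, in place of code of your own. Each camera call takes 0.05 s, during which the arm holds its last target. There are 200 camera calls.

## Task

Put the four wooden sanding drums away on their rail in order of size: one standing upright on the middle of each cork pad, the smallest next to the small end block and each next one larger, up to the largest next to the big end block. Leave all four standing still.

Things in the scene. Friction and masses are not known exactly. Their poses are not given: they have to be found in the camera images.
- drum_1_center (a point): The smallest of four sanding drums: a plain pale beech cylinder standing upright on the table, 26 mm in diameter and 50 mm tall, with a steel washer round a dark bore in its flat top. The point is its centre, half-way up (25 mm above its underside); z is its axis. Loose; grasp it across its diameter from above.
- drum_2_center (a point): The second smallest of four sanding drums: a plain pale beech cylinder standing upright on the table, 36 mm in diameter and 58 mm tall, with a steel washer round a dark bore in its flat top. The point is its centre, half-way up (29 mm above its underside); z is its axis. Loose; grasp it across its diameter from above.
- drum_3_center (a point): The second largest of four sanding drums: a plain pale beech cylinder standing upright on the table, 46 mm in diameter and 66 mm tall, with a steel washer round a dark bore in its flat top. The point is its centre, half-way up (33 mm above its underside); z is its axis. Loose; grasp it across its diameter from above.
- drum_4_center (a point): The largest of four sanding drums: a plain pale beech cylinder standing upright on the table, 56 mm in diameter and 74 mm tall, with a steel washer round a dark bore in its flat top. The point is its centre, half-way up (37 mm above its underside); z is its axis. Loose; grasp it across its diameter from above.
- pad_a_top (a point): One of four identical round cork pads (64 mm in diameter, 3 mm thick, flat) fixed in a straight row, 85 mm apart, on the storage rail: a fixed dark wooden board 460 x 70 x 12 mm lying on the table. The point is the centre of the pad's top face, 15 mm above the table; z is up. The pads' letters say nothing about their order in the row: it differs from start to start. The row's direction is that of the line through the pads.
- pad_b_top (a point): One of four identical round cork pads (64 mm in diameter, 3 mm thick, flat) fixed in a straight row, 85 mm apart, on the storage rail: a fixed dark wooden board 460 x 70 x 12 mm lying on the table. The point is the centre of the pad's top face, 15 mm above the table; z is up. The pads' letters say nothing about their order in the row: it differs from start to start. The row's direction is that of the line through the pads.
- pad_c_top (a point): One of four identical round cork pads (64 mm in diameter, 3 mm thick, flat) fixed in a straight row, 85 mm apart, on the storage rail: a fixed dark wooden board 460 x 70 x 12 mm lying on the table. The point is the centre of the pad's top face, 15 mm above the table; z is up. The pads' letters say nothing about their order in the row: it differs from start to start. The row's direction is that of the line through the pads.
- pad_d_top (a point): One of four identical round cork pads (64 mm in diameter, 3 mm thick, flat) fixed in a straight row, 85 mm apart, on the storage rail: a fixed dark wooden board 460 x 70 x 12 mm lying on the table. The point is the centre of the pad's top face, 15 mm above the table; z is up. The pads' letters say nothing about their order in the row: it differs from start to start. The row's direction is that of the line through the pads.
- small_end_mid (a point): The small end block: a low aluminium block, 22 mm across the rail, 16 mm along it and 16 mm high, fixed on the rail at the end where the smallest drum belongs (either end, it differs from start to start); 69.5 mm from the centre of the nearest pad. The point is the block's centre, 20 mm above the table.
- big_end_mid (a point): The big end block: an aluminium block, 64 mm across the rail, 16 mm along it and 36 mm high, fixed on the rail at the opposite end, where the largest drum belongs; 69.5 mm from the centre of the nearest pad. The point is the block's centre, 30 mm above the table.
Not all that is in view belongs to the job. What is shaped like the part that bears drum_3_center but blue or green is not meant.

How it is judged (in metres and radians):
At the end, for the whole second after the job is handed in: Each drum stands upright (within 0.1 rad) and at rest on a cork pad of the rail, its axis within 15 mm of the pad's centre, the drums in order of size from the small end block (smallest) to the big end block (largest); all released ((horizontal distance between drum_1_center and pad_a_top below 0.015 m or horizontal distance between drum_1_center and pad_b_top below 0.015 m or horizontal distance between drum_1_center and pad_c_top below 0.015 m or horizontal distance between drum_1_center and pad_d_top below 0.015 m) and horizontal distance between drum_1_center and small_end_mid between 0.0495 and 0.0895 m and height (world z) of drum_1_center between 0.035 and 0.045 m and angle between each of drum_1_center, drum_2_center, drum_3_center, drum_4_center's own z axis and vertical below 0.1 rad and linear speed of each of drum_1, drum_2, drum_3, drum_4 below 0.02 m/s and angular speed of each of drum_1, drum_2, drum_3, drum_4 below 0.2 rad/s and (horizontal distance between drum_2_center and pad_a_top below 0.015 m or horizontal distance between drum_2_center and pad_b_top below 0.015 m or horizontal distance between drum_2_center and pad_c_top below 0.015 m or horizontal distance between drum_2_center and pad_d_top below 0.015 m) and horizontal distance between drum_2_center and small_end_mid between 0.1345 and 0.1745 m and height (world z) of drum_2_center between 0.039 and 0.049 m and (horizontal distance between drum_3_center and pad_a_top below 0.015 m or horizontal distance between drum_3_center and pad_b_top below 0.015 m or horizontal distance between drum_3_center and pad_c_top below 0.015 m or horizontal distance between drum_3_center and pad_d_top below 0.015 m) and horizontal distance between drum_3_center and small_end_mid between 0.2195 and 0.2595 m and height (world z) of drum_3_center between 0.043 and 0.053 m and (horizontal distance between drum_4_center and pad_a_top below 0.015 m or horizontal distance between drum_4_center and pad_b_top below 0.015 m or horizontal distance between drum_4_center and pad_c_top below 0.015 m or horizontal distance between drum_4_center and pad_d_top below 0.015 m) and horizontal distance between drum_4_center and small_end_mid between 0.3045 and 0.3445 m and height (world z) of drum_4_center between 0.047 and 0.057 m); the robot touches nothing.
It also fails if it takes over 96 s, if anything falls off the work surface, if the arm or the gripper's body presses on something with over 40 N, if the wrist force passes 120 N, or if a joint passes its speed limit or range.

## Working session

There is one attempt and no reset: what is moved stays moved. The work goes in short steps, Python scripts to look and compute and a shell command to move; the robot and the scene stay as the last step left them, time stands still between calls to the robot, and variables do not carry over. Pictures are saved under pics/ and viewed, at most 14 in all, crops included, and the job is handed in when it is done.

```bash
mkdir -p pics; python3 - <<'E'
from bench import *
import cv2,pickle
s=read_state();print(s['clock'],s['position'],s['ee_rot'],s['gripper_width'])
for n in('scene','top'):
    d=get_image(n);pickle.dump(d,open(n+'.pkl','wb'));cv2.imwrite(f'pics/{n}0.png',d['frame'][:,:,::-1])
    print(n,d['R'],d['t'],d['fx'],d['cx'],d['cy'])
E
```

```text
0.0 [144.00486803 607.47286673 191.30753794] [ 9.93221507e-01 -1.16231658e-01 -9.12239706e-05  1.10954851e-03] 85.44691316835845
scene [[ 0.77301901 -0.63436008  0.00537615]
 [-0.33154554 -0.41121113 -0.84910715]
 [ 0.54085041  0.65459353 -0.52819328]] [-371.4526004   193.39615633 1188.63564193] 509.7124806050706 278.18296856243757 217.5641446553283
top [[ 1.56478850e-03 -9.99986700e-01 -4.91429601e-03]
 [-9.93078139e-01 -9.76778809e-04 -1.17451500e-01]
 [ 1.17445138e-01  5.06406670e-03 -9.93066460e-01]] [  -5.12694011  487.74426876 1177.44989895] 447.216362824728 281.1931250575071 205.309066501035
```

View pics/scene0.png

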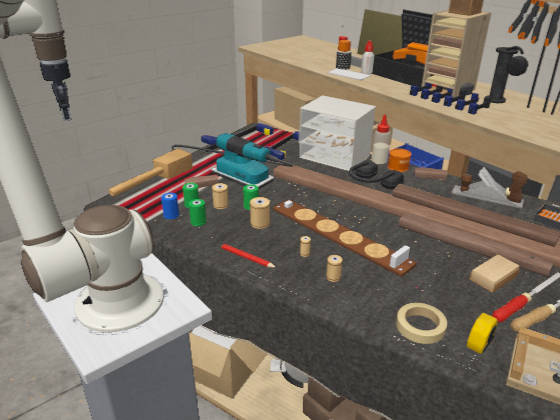

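View pics/top0.png

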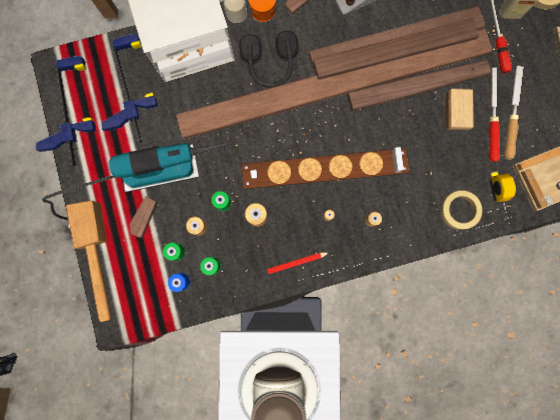

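The top view shows pads at about (279,173), (310,169), (341,166) and (372,163), with the small block at (254,174) and the big block at (399,160). Candidate drums are beech at (195,226), (256,214), (329,215) and (375,219). Lookalikes to reject are green at (220,200), (172,251) and (209,266), blue at (177,282), and the tape ring at (462,210). Next I'll measure them.

```bash
cat > m.py <<'E'
import numpy as np,cv2
def cloud(d):
    z=d['range_z'].astype(float);v,u=np.mgrid[:z.shape[0],:z.shape[1]]
    c=np.stack([(u-d['cx'])/d['fx']*z,(v-d['cy'])/d['fy']*z,z],-1)
    W=(c-d['t'])@d['R'];W[z==0]=np.nan
    return W
def drums(d,px):
    W=cloud(d);out=[]
    for (u,v) in px:
        s=W[v-16:v+17,u-16:u+17].reshape(-1,3);s=s[~np.isnan(s[:,2])]
        h=np.percentile(s[:,2][s[:,2]>35],80) if (s[:,2]>35).any() else 0
        t=s[abs(s[:,2]-h)<5]
        c,r=cv2.minEnclosingCircle(t[:,:2].astype(np.float32))
        out.append((np.round(c,1),round(2*r,1),round(h,1),len(t)))
    return out
E
python3 - <<'E'
from m import *
import pickle
d=pickle.load(open('top.pkl','rb'));W=cloud(d)
for o in drums(d,[(195,226),(256,214),(329,215),(375,219),(220,200),(209,266)]):print(*o)
f=cv2.cvtColor(d['frame'],cv2.COLOR_RGB2HSV)
m=(cv2.inRange(f,(8,60,150),(28,255,255)))
n,l,st,ce=cv2.connectedComponentsWithStats(m)
for i in range(1,n):
    if st[i,4]>60 and 170<ce[i][0]<410 and 140<ce[i][1]<240:
        p=W[l==i];p=p[~np.isnan(p[:,2])];c,r=cv2.minEnclosingCircle(p[:,:2].astype(np.float32));print('hsv',ce[i].round(1),st[i,4],np.nanmedian(p,0).round(1),np.round(c,1),2*r)
for u,v in[(254,174),(399,160)]:
    p=W[v-14:v+15,u-6:u+7].reshape(-1,3);h=np.nanmax(p[:,2]);t=p[p[:,2]>h-6];print('end',h,t.mean(0),len(t))
print('table',np.nanmedian(W[225:245,300:320,2]))
cr=d['frame'][140:300,150:420];cv2.imwrite('pics/crop.png',cv2.resize(cr[:,:,::-1],None,fx=2.9,fy=2.9,interpolation=cv2.INTER_CUBIC))
E
```

```text
[430.6 220. ] 45.8 68.1 223
[460.6  61.6] 55.7 76.3 334
[ 461.1 -132.5] 25.1 52.1 67
[ 450.5 -250.1] 36.2 59.6 142
[498.5 155.2] 45.9 67.9 230
[326.6 180.6] 45.2 68.3 226
hsv [370.8 163.1] 440 [ 606.8 -251.4   14.9] [ 607.3 -252.5] 67.27265930175781
hsv [340.2 166.1] 440 [ 598.5 -166.4   15.2] [ 598.2 -167.1] 67.20804595947266
hsv [309.5 169. ] 445 [590.  -81.2  15.2] [590.7 -82.1] 67.19600677490234
hsv [278.7 171.9] 442 [581.8   1.8  15.2] [582.9   2.6] 66.799560546875
hsv [255.3 213.6] 292 [459.7  62.7  74.1] [465.1  64.8] 66.72264099121094
hsv [328.9 214.7] 68 [ 459.8 -130.5   49.1] [ 463.2 -130.5] 29.71849822998047
hsv [374.7 218.2] 114 [ 451. -250.   58.] [ 454.9 -255.2] 48.59849166870117
hsv [194.5 225.3] 192 [431.3 221.1  65.9] [432.7 227.9] 61.849449157714844
end 31.74195756893815 [575.16258895  70.63875408  28.52148715] 38
end 53.929614851599254 [ 612.68822689 -320.40251762   49.83180685] 73
table 0.17165835346684105
```

View pics/crop.png

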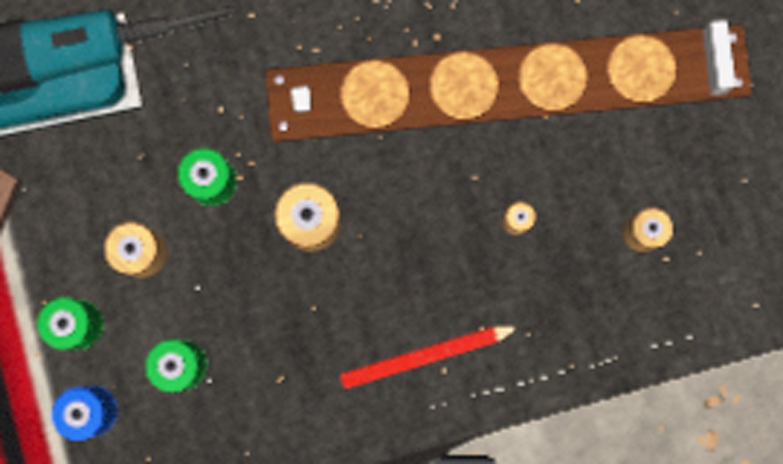

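The sizes and heights match drums 1 to 4: D1 (461,-132), D2 (450,-250), D3 (431,220), D4 (461,62). The pads are P1 (582.5,2), P2 (590.5,-82), P3 (598,-167) and P4 (607,-252), numbered from the small end. In the crop, the beech, green and blue parts are clearly different. I'll close the fingers across the row (5.5° yaw), so the tool turns -71.2°. Drum 3 goes first.

```bash
python3 -m jog '[[[0.24,-0.32,0],[0,0,-0.05],-1],[[0.48,-0.65,0],[0,0,-0.1],-1],[[0.716,-0.97,0],[0,0,-0.148],-1]]'
python3 -m jog '[[[0.24,-0.32,0],[0,0,-0.05],-1],[[0.48,-0.65,0],[0,0,-0.1],-1],[[0.716,-0.97,0],[0,0,-0.148],-1]]'
python3 -m jog '[[[0.24,-0.32,0],[0,0,-0.05],-1],[[0.48,-0.65,0],[0,0,-0.1],-1],[[0.716,-0.97,0],[0,0,-0.148],-1]]'
python3 -m jog '[[[0.24,-0.32,0],[0,0,-0.05],-1],[[0.48,-0.65,0],[0,0,-0.1],-1],[[0.716,-0.97,0],[0,0,-0.149],-1],[[0.716,-0.97,0],[0,0,-0.149],-1],[[0.716,-0.97,0],[0,0,-0.149],-1],[[0.716,-0.97,0],[0,0,-0.149],-1],[[0.716,-0.97,0],[0,0,-0.149],-1]]'
python3 -c "
from bench import *
s=read_state();print(s['ee_rot'],s['joints'])"
```

```text
clock: 0.4
position: [216.1, 509.6, 191.7]
ee_rot: [0.963, -0.27, 0.0, 0.001]
contact_force: [0.6, 0.0, -0.5]
gripper_width: 85.3
grasp_force: 0.0
clock: 0.7
position: [287.9, 412.3, 192.1]
ee_rot: [0.91, -0.415, -0.0, 0.0]
contact_force: [0.7, 0.1, 0.8]
gripper_width: 85.6
grasp_force: 0.0
clock: 1.0
position: [359.4, 315.4, 192.2]
ee_rot: [0.835, -0.551, -0.0, 0.0]
contact_force: [0.0, -0.0, -0.3]
gripper_width: 85.2
grasp_force: 0.0
clock: 1.7
position: [430.0, 221.0, 192.4]
ee_rot: [0.741, -0.672, -0.0, 0.0]
contact_force: [0.0, -0.4, 0.7]
gripper_width: 85.6
grasp_force: 0.0
[ 7.40922563e-01 -6.71590463e-01 -4.85829362e-05  5.07976426e-05] [ 8.11453216e-01  1.42411667e-01 -3.27020768e-01 -1.06298584e-04
 -1.10146770e+00 -7.13315417e-01]
```

```bash
python3 -m jog '[[[0,0,-0.3],[0,0,0],-1],[[0,0,-0.6],[0,0,0],-1],[[0,0,-0.9],[0,0,0],-1],[[0,0,-0.9],[0,0,0],-1]]'
python3 -m jog '[[[0,0,-0.2],[0,0,0],-1],[[0,0,-0.4],[0,0,0],-1],[[0,0,-0.6],[0,0,0],-1],[[0,0,-0.8],[0,0,0],-1],[[0,0,-0.884],[0,0,0],-1],[[0,0,-0.884],[0,0,0],-1]]'
python3 -m jog '[[[0,0,0],[0,0,0],1],[[0,0,0],[0,0,0],1],[[0,0,0],[0,0,0],1],[[0,0,0],[0,0,0],1],[[0,0,0],[0,0,0],1],[[0,0,0],[0,0,0],1],[[0,0,0],[0,0,0],1],[[0,0,0],[0,0,0],1],[[0,0,0],[0,0,0],1],[[0,0,0],[0,0,0],1]]'
```

```text
clock: 2.1
position: [427.5, 218.8, 98.9]
ee_rot: [0.741, -0.672, -0.001, 0.004]
contact_force: [-0.3, -0.4, 0.4]
gripper_width: 85.2
grasp_force: 0.0
clock: 2.7
position: [430.5, 220.6, 14.1]
ee_rot: [0.741, -0.672, 0.0, 0.0]
contact_force: [0.2, -0.6, -0.1]
gripper_width: 85.4
grasp_force: 0.0
clock: 3.7
position: [431.1, 220.6, 15.5]
ee_rot: [0.74, -0.672, 0.0, -0.001]
contact_force: [-2.5, -0.9, 6.9]
gripper_width: 43.5
grasp_force: 60.0
```

```bash
python3 -m jog '[[[0,0,0.2],[0,0,0],1],[[0,0,0.4],[0,0,0],1],[[0,0,0.7],[0,0,0],1],[[0,0,1],[0,0,0],1],[[0,0,1],[0,0,0],1]]'
python3 -m jog '[[[0.105,-0.24,0],[0,0,0],1],[[0.21,-0.48,0],[0,0,0],1],[[0.315,-0.73,0],[0,0,0],1],[[0.419,-0.967,0],[0,0,0],1]]'
python3 -m jog '[[[0.105,-0.24,0],[0,0,0],1],[[0.21,-0.48,0],[0,0,0],1],[[0.315,-0.73,0],[0,0,0],1],[[0.419,-0.967,0],[0,0,0],1]]'
python3 -m jog '[[[0.105,-0.24,0],[0,0,0],1],[[0.21,-0.48,0],[0,0,0],1],[[0.315,-0.73,0],[0,0,0],1],[[0.419,-0.967,0],[0,0,0],1]]'
python3 -m jog '[[[0.105,-0.24,0],[0,0,0],1],[[0.21,-0.48,0],[0,0,0],1],[[0.315,-0.73,0],[0,0,0],1],[[0.419,-0.967,0],[0,0,0],1],[[0.419,-0.967,0],[0,0,0],1],[[0.419,-0.967,0],[0,0,0],1],[[0.419,-0.967,0],[0,0,0],1],[[0.419,-0.967,0],[0,0,0],1]]'
python3 -c "
from bench import *;import cv2
from m import *
d=get_image('scene');cv2.imwrite('pics/s1.png',cv2.resize(d['frame'][150:330,180:420,::-1],None,fx=3,fy=3))"
```

```text
clock: 4.2
position: [433.1, 222.2, 118.7]
ee_rot: [0.741, -0.672, 0.001, -0.005]
contact_force: [0.7, 0.1, -0.8]
gripper_width: 43.3
grasp_force: 61.2
clock: 4.6
position: [472.2, 122.2, 113.6]
ee_rot: [0.74, -0.672, -0.0, 0.0]
contact_force: [0.5, -0.5, -0.6]
gripper_width: 43.0
grasp_force: 61.2
clock: 5.0
position: [514.1, 25.5, 113.5]
ee_rot: [0.74, -0.673, -0.0, 0.0]
contact_force: [-0.1, -0.0, -0.5]
gripper_width: 43.0
grasp_force: 61.2
clock: 5.4
position: [556.0, -71.1, 113.3]
ee_rot: [0.74, -0.673, -0.001, 0.0]
contact_force: [-0.4, -0.2, 0.0]
gripper_width: 43.4
grasp_force: 61.2
clock: 6.2
position: [597.8, -165.8, 114.0]
ee_rot: [0.741, -0.672, -0.0, 0.0]
contact_force: [0.0, 0.9, -0.9]
gripper_width: 43.1
grasp_force: 61.2
```

View pics/s1.png

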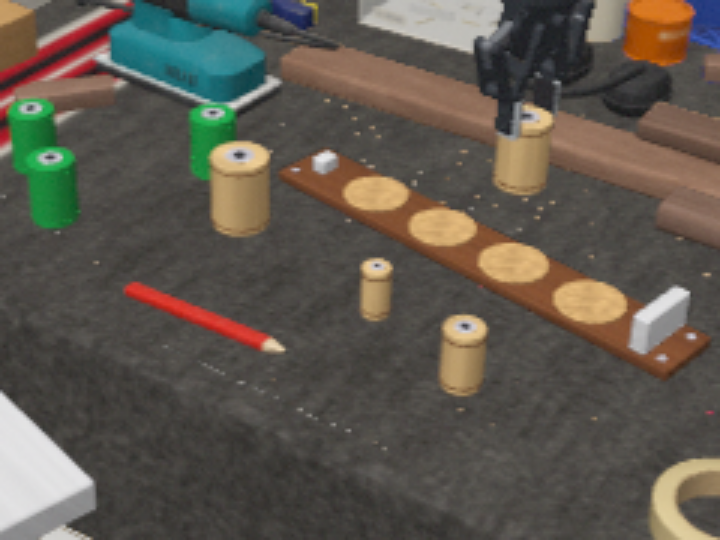

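Drum 3 is held upright, top at about crop (527,115) and bottom at (522,190). Before lowering, I'll check its underside height.

```bash
python3 - <<'E'
from bench import *
from m import *
d=get_image('scene');W=cloud(d)
f=cv2.cvtColor(d['frame'],cv2.COLOR_RGB2HSV)
m=cv2.inRange(f,(8,50,110),(28,255,255))>0
box=np.zeros_like(m);box[180:218,340:368]=1
p=W[m&box];p=p[(p[:,2]>40)];print(len(p),np.percentile(p,[1,10,50,90,99],axis=0).round(1))
w=np.array([598,-166,114.]);c=d['R']@w+d['t'];print('tcp px',c[:2]/c[2]*d['fx']+[d['cx'],d['cy']])
E
```

```text
403 [[ 574.3 -192.7  100. ]
 [ 576.5 -190.5  106.5]
 [ 585.  -182.6  134.5]
 [ 605.9 -163.9  162.7]
 [ 620.3 -154.4  165.6]]
tcp px [352.83779644 204.88753275]
```

```bash
python3 -m jog '[[[0,0,-0.2],[0,0,0],1],[[0,0,-0.4],[0,0,0],1],[[0,0,-0.6],[0,0,0],1],[[0,0,-0.72],[0,0,0],1],[[0,0,-0.8],[0,0,0],1],[[0,0,-0.845],[0,0,0],1],[[0,0,-0.845],[0,0,0],1],[[0,0,-0.845],[0,0,0],1]]'
python3 -m jog '[[[0,0,0],[0,0,0],0.5],[[0,0,0],[0,0,0],0],[[0,0,0],[0,0,0],-0.5],[[0,0,0],[0,0,0],-1],[[0,0,0],[0,0,0],-1],[[0,0,0],[0,0,0],-1],[[0,0,0],[0,0,0],-1],[[0,0,0],[0,0,0],-1]]'
python3 -m jog '[[[0,0,0.2],[0,0,0],-1],[[0,0,0.4],[0,0,0],-1],[[0,0,0.7],[0,0,0],-1],[[0,0,1],[0,0,0],-1],[[0,0,1],[0,0,0],-1]]'
python3 - <<'E'
from bench import *
from m import *
d=get_image('scene');W=cloud(d)
f=cv2.cvtColor(d['frame'],cv2.COLOR_RGB2HSV)
m=cv2.inRange(f,(8,50,110),(28,255,255))>0
near=(np.hypot(W[...,0]-598,W[...,1]+167)<45)&m&(W[...,2]>25)
p=W[near];print(len(p),np.percentile(p,[1,10,50,90,99],axis=0).round(1));t=p[p[:,2]>75];print(cv2.minEnclosingCircle(t[:,:2].astype(np.float32)))
print(read_state()['position'])
E
```

```text
clock: 7.1
position: [598.8, -166.8, 30.6]
ee_rot: [0.74, -0.672, 0.001, -0.0]
contact_force: [-1.2, 0.1, 2.4]
gripper_width: 43.5
grasp_force: 61.4
clock: 7.9
position: [598.1, -166.6, 29.4]
ee_rot: [0.74, -0.672, -0.0, 0.0]
contact_force: [-0.1, -0.4, 0.2]
gripper_width: 85.3
grasp_force: 0.0
clock: 8.4
position: [601.4, -167.3, 134.8]
ee_rot: [0.741, -0.672, 0.004, -0.003]
contact_force: [1.1, 0.1, 0.9]
gripper_width: 85.9
grasp_force: 0.0
672 [[ 557.5 -206.2   26.3]
 [ 568.8 -193.7   38.1]
 [ 582.4 -181.2   80.3]
 [ 605.9 -158.5  531.5]
 [ 620.1 -145.3  533. ]]
((595.5280151367188, -171.4987335205078), 42.425899505615234)
[ 599.72630518 -166.78558856  132.15740432]
```

```bash
python3 -m jog '[[[-0.15,0.25,0],[0,0,0],-1],[[-0.3,0.5,0],[0,0,0],-1],[[-0.459,0.761,0],[0,0,0],-1]]'
python3 -m jog '[[[-0.15,0.25,0],[0,0,0],-1],[[-0.3,0.5,0],[0,0,0],-1],[[-0.459,0.761,0],[0,0,0],-1]]'
python3 -m jog '[[[-0.15,0.25,0],[0,0,0],-1],[[-0.3,0.5,0],[0,0,0],-1],[[-0.459,0.761,0],[0,0,0],-1],[[-0.459,0.761,0],[0,0,0],-1],[[-0.459,0.761,0],[0,0,0],-1],[[-0.459,0.761,0],[0,0,0],-1]]'
python3 -m jog '[[[0,0,-0.2],[0,0,0],-1],[[0,0,-0.4],[0,0,0],-1],[[0,0,-0.57],[0,0,0],-1],[[0,0,-0.57],[0,0,0],-1]]'
python3 -m jog '[[[0,0,-0.2],[0,0,0],-1],[[0,0,-0.4],[0,0,0],-1],[[0,0,-0.57],[0,0,0],-1],[[0,0,-0.57],[0,0,0],-1]]'
python3 -m jog '[[[0,0,0],[0,0,0],1],[[0,0,0],[0,0,0],1],[[0,0,0],[0,0,0],1],[[0,0,0],[0,0,0],1],[[0,0,0],[0,0,0],1],[[0,0,0],[0,0,0],1],[[0,0,0],[0,0,0],1],[[0,0,0],[0,0,0],1],[[0,0,0],[0,0,0],1],[[0,0,0],[0,0,0],1]]'
python3 - <<'E'
from bench import *
from m import *
d=get_image('top')
for o in drums(d,[(341,164)]):print(*o)
print(read_state()['gripper_width'])
E
```

```text
clock: 8.75
position: [550.8, -90.0, 128.0]
ee_rot: [0.74, -0.673, -0.001, 0.001]
contact_force: [0.3, -0.3, -0.5]
gripper_width: 85.2
grasp_force: 0.0
clock: 9.05
position: [504.8, -13.8, 128.3]
ee_rot: [0.74, -0.673, -0.001, 0.001]
contact_force: [0.8, 0.5, 0.6]
gripper_width: 85.3
grasp_force: 0.0
clock: 9.65
position: [460.4, 61.2, 129.0]
ee_rot: [0.74, -0.673, -0.0, 0.0]
contact_force: [-0.1, -0.6, 0.2]
gripper_width: 85.4
grasp_force: 0.0
clock: 10.05
position: [458.8, 60.0, 70.1]
ee_rot: [0.739, -0.673, -0.001, 0.003]
contact_force: [-0.8, -0.7, 0.2]
gripper_width: 85.5
grasp_force: 0.0
clock: 10.45
position: [459.6, 60.5, 14.3]
ee_rot: [0.74, -0.673, -0.001, 0.002]
contact_force: [-0.8, 0.1, 0.4]
gripper_width: 85.4
grasp_force: 0.0
clock: 11.45
position: [461.3, 61.9, 17.1]
ee_rot: [0.74, -0.672, 0.001, -0.001]
contact_force: [-1.9, -0.1, 5.4]
gripper_width: 53.8
grasp_force: 62.3
[ 597.8 -167.5] 46.0 82.8 224
53.78287154566936
```

```bash
python3 -m jog '[[[0,0,0.2],[0,0,0],1],[[0,0,0.4],[0,0,0],1],[[0,0,0.7],[0,0,0],1],[[0,0,1],[0,0,0],1],[[0,0,1],[0,0,0],1]]'
python3 -m jog '[[[0.09,-0.2,0],[0,0,0],1],[[0.18,-0.4,0],[0,0,0],1],[[0.27,-0.6,0],[0,0,0],1],[[0.366,-0.784,0],[0,0,0],1]]'
python3 -m jog '[[[0.09,-0.2,0],[0,0,0],1],[[0.18,-0.4,0],[0,0,0],1],[[0.27,-0.6,0],[0,0,0],1],[[0.366,-0.784,0],[0,0,0],1]]'
python3 -m jog '[[[0.09,-0.2,0],[0,0,0],1],[[0.18,-0.4,0],[0,0,0],1],[[0.27,-0.6,0],[0,0,0],1],[[0.366,-0.784,0],[0,0,0],1]]'
python3 -m jog '[[[0.09,-0.2,0],[0,0,0],1],[[0.18,-0.4,0],[0,0,0],1],[[0.27,-0.6,0],[0,0,0],1],[[0.366,-0.784,0],[0,0,0],1],[[0.366,-0.784,0],[0,0,0],1],[[0.366,-0.784,0],[0,0,0],1],[[0.366,-0.784,0],[0,0,0],1],[[0.366,-0.784,0],[0,0,0],1]]'
python3 -m jog '[[[0,0,-0.2],[0,0,0],1],[[0,0,-0.4],[0,0,0],1],[[0,0,-0.6],[0,0,0],1],[[0,0,-0.72],[0,0,0],1],[[0,0,-0.8],[0,0,0],1],[[0,0,-0.845],[0,0,0],1],[[0,0,-0.845],[0,0,0],1],[[0,0,-0.845],[0,0,0],1]]'
```

```text
clock: 12.0
position: [463.6, 62.9, 120.1]
ee_rot: [0.741, -0.672, 0.002, -0.005]
contact_force: [0.9, 0.6, -0.8]
gripper_width: 54.3
grasp_force: 63.8
clock: 12.4
position: [496.7, -17.6, 115.1]
ee_rot: [0.74, -0.672, -0.0, 0.0]
contact_force: [0.5, -0.1, -1.3]
gripper_width: 53.6
grasp_force: 63.8
clock: 12.8
position: [533.3, -96.0, 114.9]
ee_rot: [0.74, -0.673, -0.001, 0.0]
contact_force: [0.2, -0.3, -1.6]
gripper_width: 53.9
grasp_force: 63.8
clock: 13.2
position: [569.9, -174.3, 114.8]
ee_rot: [0.74, -0.673, -0.001, 0.0]
contact_force: [-0.2, 0.3, -1.0]
gripper_width: 53.5
grasp_force: 63.8
clock: 14.0
position: [606.5, -251.2, 115.5]
ee_rot: [0.74, -0.672, -0.0, -0.0]
contact_force: [-0.3, -0.4, -1.3]
gripper_width: 53.5
grasp_force: 63.8
clock: 14.8
position: [607.6, -252.2, 32.3]
ee_rot: [0.74, -0.672, 0.001, -0.0]
contact_force: [-0.4, 0.5, 1.6]
gripper_width: 53.8
grasp_force: 63.9
```

```bash
python3 -m jog '[[[0,0,0],[0,0,0],0.5],[[0,0,0],[0,0,0],0],[[0,0,0],[0,0,0],-0.5],[[0,0,0],[0,0,0],-1],[[0,0,0],[0,0,0],-1],[[0,0,0],[0,0,0],-1],[[0,0,0],[0,0,0],-1],[[0,0,0],[0,0,0],-1]]'
python3 -m jog '[[[0,0,0.2],[0,0,0],-1],[[0,0,0.4],[0,0,0],-1],[[0,0,0.7],[0,0,0],-1],[[0,0,1],[0,0,0],-1],[[0,0,1],[0,0,0],-1]]'
python3 -m jog '[[[-0.26,0,0],[0,0,0],-1],[[-0.52,0.01,0],[0,0,0],-1],[[-0.782,0.01,0],[0,0,0],-1]]'
python3 -m jog '[[[-0.26,0,0],[0,0,0],-1],[[-0.52,0.01,0],[0,0,0],-1],[[-0.782,0.01,0],[0,0,0],-1],[[-0.782,0.01,0],[0,0,0],-1],[[-0.782,0.01,0],[0,0,0],-1],[[-0.782,0.01,0],[0,0,0],-1]]'
python3 - <<'E'
from bench import *
from m import *
d=get_image('top')
for o in drums(d,[(341,164),(373,160)]):print(*o)
E
python3 -m jog '[[[0,0,-0.2],[0,0,0],-1],[[0,0,-0.4],[0,0,0],-1],[[0,0,-0.595],[0,0,0],-1],[[0,0,-0.595],[0,0,0],-1]]'
python3 -m jog '[[[0,0,-0.2],[0,0,0],-1],[[0,0,-0.4],[0,0,0],-1],[[0,0,-0.595],[0,0,0],-1],[[0,0,-0.595],[0,0,0],-1]]'
python3 -m jog '[[[0,0,0],[0,0,0],1],[[0,0,0],[0,0,0],1],[[0,0,0],[0,0,0],1],[[0,0,0],[0,0,0],1],[[0,0,0],[0,0,0],1],[[0,0,0],[0,0,0],1],[[0,0,0],[0,0,0],1],[[0,0,0],[0,0,0],1],[[0,0,0],[0,0,0],1],[[0,0,0],[0,0,0],1]]'
```

```text
clock: 15.6
position: [606.9, -251.9, 30.9]
ee_rot: [0.74, -0.672, -0.0, 0.0]
contact_force: [0.7, -0.0, -0.6]
gripper_width: 85.6
grasp_force: 0.0
clock: 16.1
position: [610.0, -253.0, 136.6]
ee_rot: [0.741, -0.672, 0.005, -0.002]
contact_force: [0.6, 0.3, 0.4]
gripper_width: 85.3
grasp_force: 0.0
clock: 16.4
position: [527.5, -250.7, 130.4]
ee_rot: [0.74, -0.672, -0.0, 0.0]
contact_force: [0.4, -0.3, -0.1]
gripper_width: 85.0
grasp_force: 0.0
clock: 17.0
position: [451.3, -250.1, 131.1]
ee_rot: [0.74, -0.672, 0.0, -0.0]
contact_force: [0.5, 0.5, 0.8]
gripper_width: 85.2
grasp_force: 0.0
[ 484.8 -104.2] 57.3 514.3 283
[ 487.1 -156.7] 55.4 505.5 274
clock: 17.45
position: [449.0, -249.3, 68.7]
ee_rot: [0.74, -0.672, -0.003, 0.001]
contact_force: [-0.5, 0.2, -0.2]
gripper_width: 85.2
grasp_force: 0.0
clock: 17.85
position: [449.5, -249.6, 10.5]
ee_rot: [0.74, -0.672, -0.002, 0.001]
contact_force: [0.0, -0.3, -0.1]
gripper_width: 85.7
grasp_force: 0.0
clock: 18.85
position: [451.3, -250.4, 13.5]
ee_rot: [0.74, -0.672, 0.001, -0.0]
contact_force: [-0.9, 0.0, 5.2]
gripper_width: 32.8
grasp_force: 59.1
```

```bash
python3 -m jog '[[[0,0,0.2],[0,0,0],1],[[0,0,0.4],[0,0,0],1],[[0,0,0.7],[0,0,0],1],[[0,0,1],[0,0,0],1],[[0,0,1],[0,0,0],1]]'
python3 -m jog '[[[0.17,0.21,0],[0,0,0],1],[[0.35,0.42,0],[0,0,0],1],[[0.52,0.63,0],[0,0,0],1],[[0.7,0.841,0],[0,0,0],1]]'
python3 -m jog '[[[0.17,0.21,0],[0,0,0],1],[[0.35,0.42,0],[0,0,0],1],[[0.52,0.63,0],[0,0,0],1],[[0.7,0.841,0],[0,0,0],1],[[0.7,0.841,0],[0,0,0],1],[[0.7,0.841,0],[0,0,0],1],[[0.7,0.841,0],[0,0,0],1],[[0.7,0.841,0],[0,0,0],1]]'
python3 -m jog '[[[0,0,-0.2],[0,0,0],1],[[0,0,-0.4],[0,0,0],1],[[0,0,-0.6],[0,0,0],1],[[0,0,-0.72],[0,0,0],1],[[0,0,-0.8],[0,0,0],1],[[0,0,-0.845],[0,0,0],1],[[0,0,-0.845],[0,0,0],1],[[0,0,-0.845],[0,0,0],1]]'
python3 - <<'E'
from bench import *
from m import *
d=get_image('scene');cv2.imwrite('pics/s2.png',cv2.resize(d['frame'][150:330,220:460,::-1],None,fx=3,fy=3))
E
```

```text
clock: 19.35
position: [453.6, -251.0, 116.8]
ee_rot: [0.741, -0.672, 0.005, -0.002]
contact_force: [1.2, 0.6, 0.6]
gripper_width: 32.4
grasp_force: 59.6
clock: 19.75
position: [520.4, -164.9, 111.5]
ee_rot: [0.74, -0.673, -0.001, 0.0]
contact_force: [0.3, -0.8, -1.3]
gripper_width: 32.5
grasp_force: 59.6
clock: 20.55
position: [589.7, -82.5, 111.9]
ee_rot: [0.74, -0.673, -0.0, 0.0]
contact_force: [0.3, 0.6, -0.7]
gripper_width: 32.4
grasp_force: 59.6
clock: 21.35
position: [590.8, -82.0, 28.7]
ee_rot: [0.74, -0.672, 0.001, -0.0]
contact_force: [-2.1, -0.7, 3.7]
gripper_width: 32.1
grasp_force: 60.0
```

View pics/s2.png

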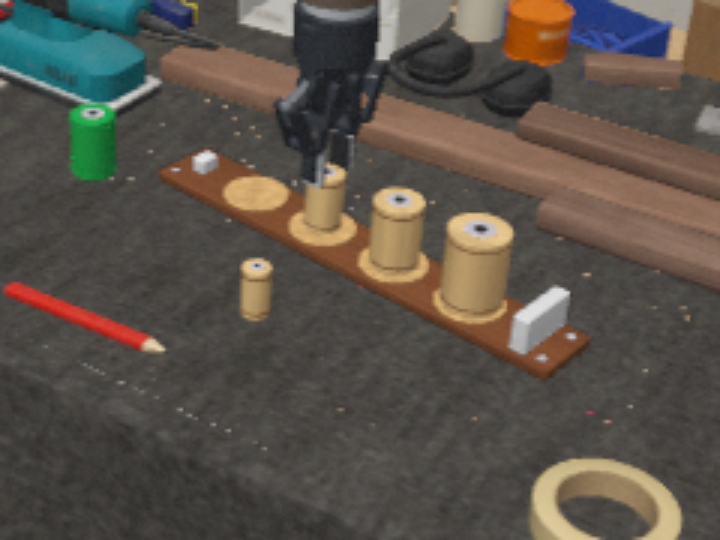

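The crop shows drums 3 and 4 standing on their pads (398,230) and (475,270), and drum 2 down on its pad (322,215) in the gripper. I'll release it and fetch drum 1.

```bash
python3 -m jog '[[[0,0,0],[0,0,0],0.5],[[0,0,0],[0,0,0],0],[[0,0,0],[0,0,0],-0.5],[[0,0,0],[0,0,0],-1],[[0,0,0],[0,0,0],-1],[[0,0,0],[0,0,0],-1],[[0,0,0],[0,0,0],-1],[[0,0,0],[0,0,0],-1]]'
python3 -m jog '[[[0,0,0.2],[0,0,0],-1],[[0,0,0.4],[0,0,0],-1],[[0,0,0.7],[0,0,0],-1],[[0,0,1],[0,0,0],-1],[[0,0,1],[0,0,0],-1]]'
python3 -m jog '[[[-0.3,-0.12,0],[0,0,0],-1],[[-0.648,-0.253,0],[0,0,0],-1]]'
python3 -m jog '[[[-0.3,-0.12,0],[0,0,0],-1],[[-0.648,-0.253,0],[0,0,0],-1],[[-0.648,-0.253,0],[0,0,0],-1],[[-0.648,-0.253,0],[0,0,0],-1],[[-0.648,-0.253,0],[0,0,0],-1]]'
python3 -m jog '[[[0,0,-0.2],[0,0,0],-1],[[0,0,-0.4],[0,0,0],-1],[[0,0,-0.593],[0,0,0],-1],[[0,0,-0.593],[0,0,0],-1]]'
python3 -m jog '[[[0,0,-0.2],[0,0,0],-1],[[0,0,-0.4],[0,0,0],-1],[[0,0,-0.593],[0,0,0],-1],[[0,0,-0.593],[0,0,0],-1]]'
python3 -m jog '[[[0,0,0],[0,0,0],1],[[0,0,0],[0,0,0],1],[[0,0,0],[0,0,0],1],[[0,0,0],[0,0,0],1],[[0,0,0],[0,0,0],1],[[0,0,0],[0,0,0],1],[[0,0,0],[0,0,0],1],[[0,0,0],[0,0,0],1],[[0,0,0],[0,0,0],1],[[0,0,0],[0,0,0],1],[[0,0,0],[0,0,0],1],[[0,0,0],[0,0,0],1]]'
```

```text
clock: 22.2
position: [590.5, -81.8, 27.4]
ee_rot: [0.74, -0.672, -0.0, 0.0]
contact_force: [0.2, 1.1, 1.4]
gripper_width: 85.2
grasp_force: 0.0
clock: 22.7
position: [593.7, -81.9, 132.6]
ee_rot: [0.741, -0.672, 0.004, -0.003]
contact_force: [0.1, 1.3, 0.3]
gripper_width: 85.2
grasp_force: 0.0
clock: 22.9
position: [525.3, -106.9, 126.8]
ee_rot: [0.74, -0.672, -0.0, 0.0]
contact_force: [-0.6, 0.3, -0.2]
gripper_width: 85.3
grasp_force: 0.0
clock: 23.4
position: [461.8, -132.2, 127.6]
ee_rot: [0.74, -0.672, 0.0, -0.0]
contact_force: [0.1, 0.3, 0.2]
gripper_width: 85.1
grasp_force: 0.0
clock: 23.8
position: [459.6, -132.0, 65.6]
ee_rot: [0.74, -0.672, -0.002, 0.002]
contact_force: [0.0, -0.2, 0.2]
gripper_width: 85.8
grasp_force: 0.0
clock: 24.2
position: [460.2, -132.2, 7.5]
ee_rot: [0.74, -0.672, -0.001, 0.001]
contact_force: [0.3, -0.2, 1.0]
gripper_width: 85.6
grasp_force: 0.0
clock: 25.4
position: [467.1, -133.0, 14.4]
ee_rot: [0.741, -0.671, 0.005, -0.004]
contact_force: [-2.6, -0.3, 26.6]
gripper_width: 0.3
grasp_force: 22.2
```

The gripper closed on nothing (0.3 mm) with a 27 N upward force. I'll look before moving.

```bash
python3 - <<'E'
from bench import *
from m import *
d=get_image('scene');cv2.imwrite('pics/s3.png',cv2.resize(d['frame'][180:300,250:390,::-1],None,fx=5,fy=5))
d=get_image('top');cv2.imwrite('pics/t3.png',cv2.resize(d['frame'][140:260,240:400,::-1],None,fx=4,fy=4))
s=read_state();print(s['position'],s['contact_force'],s['gripper_width'],s['grasp_force'])
E
```

```text
[ 467.14536977 -132.9584233    14.35402842] [-1.91314418  0.30601656 26.01844553] 0.3050572434182947 22.21612924709916
```

View pics/s3.png

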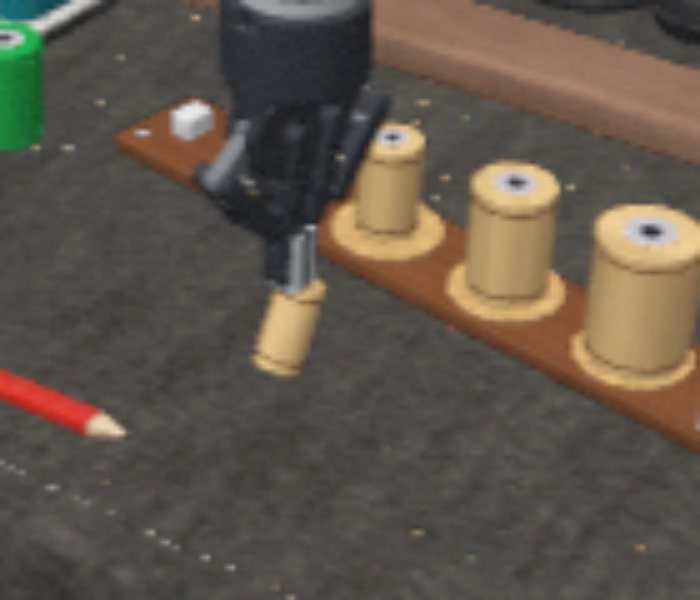

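View pics/t3.png

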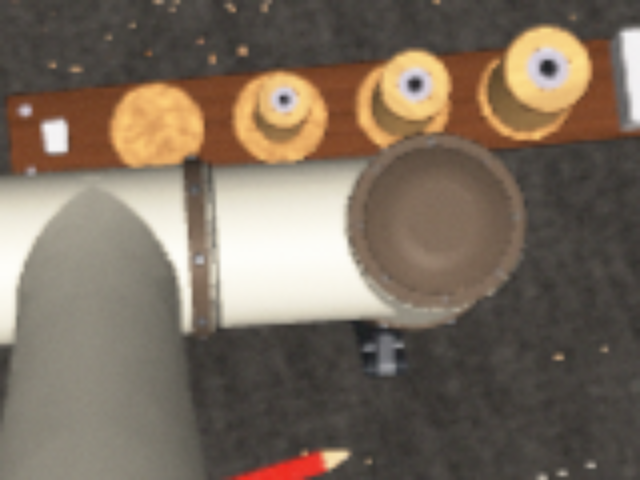

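Drum 1 is tilted beside the shut fingers: scene crop, top at (305,290), foot at (278,365). The other three stand well. I'll measure how it leans.

```bash
cat >> m.py <<'E'
def d1(d,c=(461,-132),R=70):
    W=cloud(d);f=cv2.cvtColor(d['frame'],cv2.COLOR_RGB2HSV)
    m=(cv2.inRange(f,(8,60,90),(28,255,255))>0)&(np.hypot(W[...,0]-c[0],W[...,1]-c[1])<R)&(W[...,2]>3)&(W[...,2]<70)
    m=cv2.morphologyEx(m.astype(np.uint8),cv2.MORPH_OPEN,np.ones((3,3)))>0
    return W[m]
E
python3 - <<'E'
from bench import *
from m import *
p=d1(get_image('scene'))
print(len(p))
for a in range(0,60,6):
    q=p[(p[:,2]>=a)&(p[:,2]<a+6)]
    if len(q)>3:print(a,len(q),q.mean(0).round(1),q[:,:2].min(0).round(),q[:,:2].max(0).round())
E
```

```text
163
6 16 [ 458.5 -142.     9. ] [ 453. -148.] [ 467. -133.]
12 24 [ 459.3 -140.2   15.5] [ 451. -150.] [ 474. -125.]
18 22 [ 462.1 -141.2   21. ] [ 454. -149.] [ 478. -129.]
24 24 [ 464.8 -140.4   27.2] [ 455. -148.] [ 481. -126.]
30 17 [ 464.3 -139.3   32.8] [ 455. -148.] [ 478. -126.]
36 23 [ 467.5 -141.5   38.9] [ 459. -149.] [ 478. -130.]
42 24 [ 471.8 -141.1   44.7] [ 459. -148.] [ 490. -129.]
48 9 [ 473.4 -144.    50.1] [ 465. -148.] [ 481. -141.]
```

```bash
python3 - <<'E'
from bench import *
from m import *
d=get_image('scene');W=cloud(d)
for v in range(222,258,3):
    print(v,' '.join('%d,%d,%d'%tuple(W[v,u]) if W[v,u,2]==W[v,u,2] else '-' for u in range(298,320,3)))
for w in([467,-133,14],[467,-133,33],[467,-133,60]):
    c=d['R']@np.array(w,float)+d['t'];print('px',c[:2]/c[2]*d['fx']+[d['cx'],d['cy']])
E
```

```text
222 418,-150,124 429,-150,120 436,-153,118 454,-144,107 460,-149,107 472,-147,101 579,-50,10 584,-57,12
225 440,-127,95 430,-149,110 442,-147,104 452,-147,100 461,-149,97 479,-141,86 567,-62,11 570,-71,14
228 530,-28,0 535,-35,1 441,-148,96 456,-143,87 466,-144,84 475,-146,81 558,-72,10 561,-82,13
231 519,-40,0 524,-48,1 455,-134,74 457,-143,78 461,-150,79 481,-141,67 554,-77,4 555,-88,9
234 510,-51,-1 517,-55,-1 458,-131,61 459,-142,67 462,-149,69 542,-78,0 548,-84,0 558,-86,-3
237 498,-65,1 505,-69,0 512,-73,0 457,-143,59 466,-145,57 480,-142,49 541,-92,-2 543,-101,1
240 489,-74,0 497,-78,-1 504,-82,-2 - 465,-147,49 475,-148,45 527,-106,0 535,-110,-1
243 480,-85,0 488,-88,-1 458,-133,35 465,-136,33 467,-145,37 480,-143,30 519,-115,0 526,-119,-2
246 472,-94,-2 478,-99,-1 456,-135,27 460,-142,30 468,-145,27 503,-120,-1 506,-129,2 514,-132,0
249 465,-103,-3 468,-111,0 456,-136,18 460,-143,20 467,-146,19 492,-132,0 499,-137,0 506,-141,-1
252 451,-118,0 457,-123,0 451,-141,14 460,-143,11 467,-147,10 483,-142,0 488,-148,1 493,-154,1
255 445,-125,-2 449,-132,0 457,-135,-1 463,-140,-1 470,-145,-2 476,-149,-2 479,-158,0 486,-162,0
px [306.18717638 248.35980165]
px [306.43637306 242.43923042]
px [306.79700077 233.87121118]
```

The depth shows the shut fingertips end about 35 mm above the reported TCP, resting on the drum's top rim (z about 49, with TCP z at 14). The grips on drums 2 and 3 also sat near the tops, so true tip z ≈ TCP z + 35. That explains why the short drum squeezed out. It leans about 19°, under its 27° tipping angle, so a slow lift should let it settle upright.

```bash
python3 -m jog '[[[0,0,0.02],[0,0,0],1],[[0,0,0.04],[0,0,0],1],[[0,0,0.06],[0,0,0],1],[[0,0,0.08],[0,0,0],1],[[0,0,0.1],[0,0,0],1],[[0,0,0.12],[0,0,0],1],[[0,0,0.14],[0,0,0],1],[[0,0,0.17],[0,0,0],1],[[0,0,0.2],[0,0,0],1],[[0,0,0.25],[0,0,0],1],[[0,0,0.3],[0,0,0],1],[[0,0,0.4],[0,0,0],1],[[0,0,0.5],[0,0,0],1],[[0,0,0.6],[0,0,0],1],[[0,0,0.6],[0,0,0],1]]'
python3 - <<'E'
from bench import *
from m import *
d=get_image('scene');cv2.imwrite('pics/s4.png',cv2.resize(d['frame'][160:300,230:410,::-1],None,fx=4,fy=4))
W=cloud(d);p=d1(d);print(len(p),read_state()['position'])
for a in range(0,60,10):
    q=p[(p[:,2]>=a)&(p[:,2]<a+10)]
    if len(q)>3:print(a,len(q),q.mean(0).round(1),q[:,:2].min(0).round(),q[:,:2].max(0).round())
t=p[p[:,2]>45]
if len(t)>3:print(cv2.minEnclosingCircle(t[:,:2].astype(np.float32)))
E
```

```text
clock: 27.1
position: [462.3, -132.4, 70.9]
ee_rot: [0.74, -0.672, 0.002, -0.001]
contact_force: [0.3, -0.0, -0.6]
gripper_width: -0.1
grasp_force: 0.0
153 [ 461.53091565 -132.32088707   69.93187854]
0 19 [ 455.7 -142.7    7.6] [ 448. -149.] [ 466. -134.]
10 30 [ 456.5 -140.9   15.2] [ 448. -149.] [ 471. -128.]
20 30 [ 455.9 -141.8   25.7] [ 448. -148.] [ 469. -128.]
30 27 [ 454.6 -141.1   34.9] [ 448. -150.] [ 469. -126.]
40 42 [ 457.1 -141.1   45.6] [ 448. -149.] [ 473. -128.]
50 5 [ 458.2 -140.2   50.9] [ 447. -142.] [ 468. -137.]
((460.00360107421875, -138.29226684570312), 13.32327938079834)
```

View pics/s4.png

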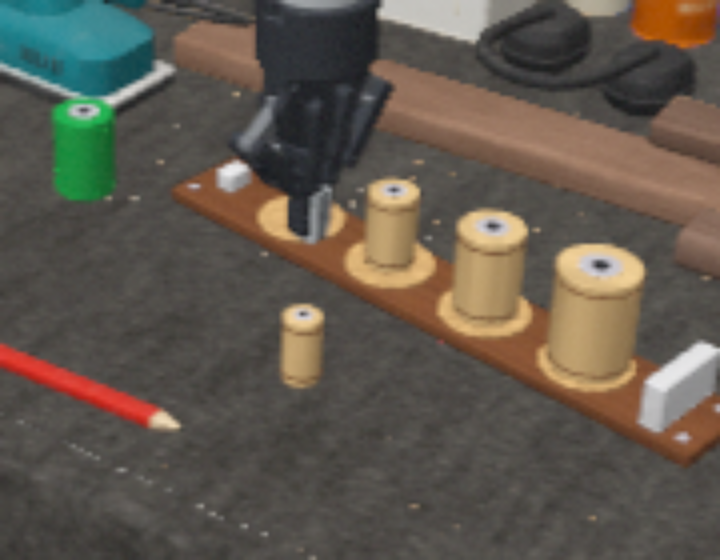

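Drum 1 stands upright again (crop (302,345)). The shut tip shows at (308,220), while the reported TCP would project near v≈231, which confirms the ~34 mm offset. I'll get the drum's shift from its starting place with the same estimator.

```bash
python3 - <<'E'
from bench import *
from m import *
import pickle
for d in(pickle.load(open('scene.pkl','rb')),get_image('scene'),get_image('scene')):
    W=cloud(d);p=d1(d,R=40);b=p[p[:,2]<40]
    # circle fit of side surface with r=13
    from scipy.optimize import least_squares
    r=least_squares(lambda c:np.hypot(b[:,0]-c[0],b[:,1]-c[1])-13,[461,-132],loss='soft_l1').x
    print(len(p),r.round(1),p.mean(0).round(1))
E
python3 -m jog '[[[0,0,0],[0,0,0],-1],[[0,0,0],[0,0,0],-1],[[0,0,0],[0,0,0],-1],[[0,0,0],[0,0,0],-1],[[0,0,0],[0,0,0],-1],[[0,0,0],[0,0,0],-1],[[0,0,0],[0,0,0],-1],[[0,0,0],[0,0,0],-1]]'
python3 - <<'E'
from bench import *
from m import *
d=get_image('scene');W=cloud(d);f=d['frame'].astype(int)
g=(np.ptp(f,axis=2)<40)&(np.hypot(W[...,0]-461,W[...,1]+132)<75)&(W[...,2]>30)
print('lowest gripper z',np.percentile(W[g][:,2],[0.5,1,2,5]),read_state()['position'])
E
```

```text
155 [ 462.2 -133.8] [ 456.2 -141.3   29.4]
154 [ 462.8 -134. ] [ 456.3 -141.3   29.8]
155 [ 462.4 -134.1] [ 456.1 -141.4   29.7]
clock: 28.05
position: [460.9, -132.4, 68.9]
ee_rot: [0.74, -0.672, 0.0, -0.0]
contact_force: [-0.2, -0.2, -0.2]
gripper_width: 85.4
grasp_force: 0.0
lowest gripper z [124.43614382 130.586754   138.82955034 167.90137717] [ 460.8836369  -132.36055577   68.92879081]
```

```bash
python3 -m jog '[[[0,0,-0.2],[0,0,0],-1],[[0,0,-0.4],[0,0,0],-1],[[0,0,-0.55],[0,0,0],-1],[[0,0,-0.6],[0,0,0],-1],[[0,0,-0.6],[0,0,0],-1]]'
python3 -m jog '[[[0,0,-0.05],[0,0,0],-1],[[0,0,-0.1],[0,0,0],-1],[[0,0,-0.15],[0,0,0],-1],[[0,0,-0.15],[0,0,0],-1]]'
python3 -m jog '[[[0,0,-0.05],[0,0,0],-1],[[0,0,-0.1],[0,0,0],-1],[[0,0,-0.16],[0,0,0],-1],[[0,0,-0.16],[0,0,0],-1]]'
python3 - <<'E'
from bench import *
from m import *
d=get_image('scene');cv2.imwrite('pics/s5.png',cv2.resize(d['frame'][180:280,250:370,::-1],None,fx=5,fy=5))
E
```

```text
clock: 28.6
position: [460.5, -132.4, 8.4]
ee_rot: [0.74, -0.672, -0.001, 0.001]
contact_force: [0.2, 0.0, 1.2]
gripper_width: 85.4
grasp_force: 0.0
clock: 29.0
position: [460.4, -132.4, -6.6]
ee_rot: [0.74, -0.672, -0.0, 0.0]
contact_force: [-0.0, -0.1, -0.2]
gripper_width: 85.4
grasp_force: 0.0
clock: 29.4
position: [460.0, -132.4, -23.0]
ee_rot: [0.74, -0.672, -0.001, 0.001]
contact_force: [0.6, -0.1, -0.2]
gripper_width: 85.0
grasp_force: 0.0
```

View pics/s5.png

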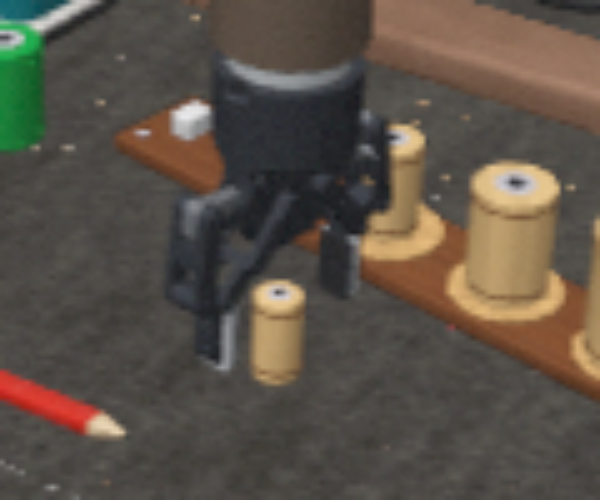

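The open fingers straddle drum 1 with tips beside its lower half (215,360) and (340,290), and there is no contact force. I'll grasp, lift and carry it to the first pad.

```bash
python3 -m jog '[[[0,0,0],[0,0,0],1],[[0,0,0],[0,0,0],1],[[0,0,0],[0,0,0],1],[[0,0,0],[0,0,0],1],[[0,0,0],[0,0,0],1],[[0,0,0],[0,0,0],1],[[0,0,0],[0,0,0],1],[[0,0,0],[0,0,0],1],[[0,0,0],[0,0,0],1],[[0,0,0],[0,0,0],1],[[0,0,0],[0,0,0],1],[[0,0,0],[0,0,0],1]]'
python3 -m jog '[[[0,0,0.2],[0,0,0],1],[[0,0,0.4],[0,0,0],1],[[0,0,0.7],[0,0,0],1],[[0,0,1],[0,0,0],1],[[0,0,1],[0,0,0],1]]'
```

```text
clock: 30.65
position: [461.3, -132.4, -21.7]
ee_rot: [0.74, -0.672, 0.0, -0.0]
contact_force: [-0.3, 0.6, 4.7]
gripper_width: 24.4
grasp_force: 58.9
clock: 31.15
position: [463.5, -132.4, 81.2]
ee_rot: [0.74, -0.672, 0.003, -0.003]
contact_force: [0.6, -0.1, -0.3]
gripper_width: 24.1
grasp_force: 58.9
```

```bash
python3 -m jog '[[[0.2,0.22,0],[0,0,0],1],[[0.4,0.45,0],[0,0,0],1],[[0.607,0.673,0],[0,0,0],1]]'
python3 -m jog '[[[0.2,0.22,0],[0,0,0],1],[[0.4,0.45,0],[0,0,0],1],[[0.607,0.673,0],[0,0,0],1],[[0.607,0.673,0],[0,0,0],1],[[0.607,0.673,0],[0,0,0],1],[[0.607,0.673,0],[0,0,0],1],[[0.607,0.673,0],[0,0,0],1],[[0.607,0.673,0],[0,0,0],1]]'
python3 -m jog '[[[0,0,-0.2],[0,0,0],1],[[0,0,-0.4],[0,0,0],1],[[0,0,-0.6],[0,0,0],1],[[0,0,-0.72],[0,0,0],1],[[0,0,-0.8],[0,0,0],1],[[0,0,-0.845],[0,0,0],1],[[0,0,-0.845],[0,0,0],1],[[0,0,-0.845],[0,0,0],1]]'
python3 - <<'E'
from bench import *
from m import *
d=get_image('scene');cv2.imwrite('pics/s6.png',cv2.resize(d['frame'][150:270,240:400,::-1],None,fx=4,fy=4))
E
```

```text
clock: 31.45
position: [521.0, -64.4, 76.7]
ee_rot: [0.74, -0.673, -0.001, 0.001]
contact_force: [-0.0, -0.9, 0.3]
gripper_width: 24.5
grasp_force: 58.9
clock: 32.25
position: [581.7, 1.6, 78.0]
ee_rot: [0.74, -0.673, -0.0, 0.0]
contact_force: [0.3, -0.3, -0.2]
gripper_width: 24.7
grasp_force: 59.0
clock: 33.05
position: [582.8, 2.4, -6.0]
ee_rot: [0.74, -0.672, 0.0, -0.001]
contact_force: [-0.1, -0.4, 0.6]
gripper_width: 24.8
grasp_force: 58.9
```

View pics/s6.png

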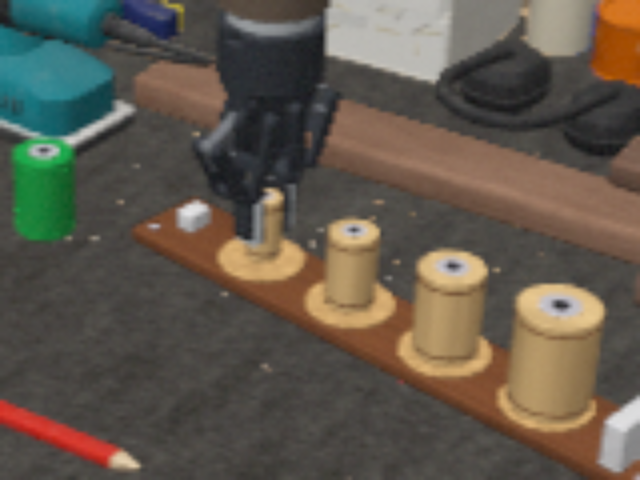

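Drum 1 is down on the pad next to the small block (265,245). I'll release it, retreat and verify.

```bash
python3 -m jog '[[[0,0,-0.003],[0,0,0],1],[[0,0,-0.003],[0,0,0],0.5],[[0,0,-0.003],[0,0,0],0],[[0,0,-0.003],[0,0,0],-0.5],[[0,0,-0.003],[0,0,0],-1],[[0,0,-0.003],[0,0,0],-1],[[0,0,-0.003],[0,0,0],-1],[[0,0,-0.003],[0,0,0],-1],[[0,0,-0.003],[0,0,0],-1]]'
python3 -m jog '[[[0,0,0.2],[0,0,0],-1],[[0,0,0.4],[0,0,0],-1],[[0,0,0.7],[0,0,0],-1],[[0,0,1],[0,0,0],-1],[[0,0,1],[0,0,0],-1]]'
python3 -m jog '[[[-0.2,0.3,0.2],[0,0,0],-1],[[-0.4,0.6,0.4],[0,0,0],-1],[[-0.6,0.8,0.5],[0,0,0],-1],[[-0.8,1,0.5],[0,0,0],-1]]'
python3 -m jog '[[[-0.2,0.3,0],[0,0,0],-1],[[-0.4,0.6,0],[0,0,0],-1],[[-0.6,0.8,0],[0,0,0],-1],[[-0.6,1,0],[0,0,0],-1]]'
python3 -m jog '[[[0,0.3,0],[0,0,0],-1],[[0,0.6,0],[0,0,0],-1],[[0,0.8,0],[0,0,0],-1],[[0,1,0],[0,0,0],-1],[[0,1,0],[0,0,0],-1],[[0,1,0],[0,0,0],-1]]'
python3 - <<'E'
from bench import *
from m import *
d=get_image('top')
for o in drums(d,[(279,169),(310,166),(341,162),(373,158)]):print(*o)
cv2.imwrite('pics/t7.png',cv2.resize(d['frame'][120:260,230:420,::-1],None,fx=4,fy=4))
print(read_state()['clock'],read_state()['joint_vel'])
E
```

```text
clock: 34.0
position: [582.2, 2.2, -6.9]
ee_rot: [0.74, -0.672, -0.0, 0.0]
contact_force: [0.1, 0.3, -0.6]
gripper_width: 85.3
grasp_force: 0.0
clock: 34.5
position: [585.6, 2.7, 98.0]
ee_rot: [0.741, -0.672, 0.003, -0.004]
contact_force: [-0.3, -0.1, 0.2]
gripper_width: 85.4
grasp_force: 0.0
clock: 34.9
position: [502.3, 103.5, 144.4]
ee_rot: [0.74, -0.672, 0.001, -0.001]
contact_force: [0.7, -0.1, 1.4]
gripper_width: 85.5
grasp_force: 0.0
clock: 35.3
position: [439.7, 202.5, 142.7]
ee_rot: [0.741, -0.672, -0.0, 0.001]
contact_force: [-0.9, -0.1, -0.0]
gripper_width: 85.4
grasp_force: 0.0
clock: 35.9
position: [441.9, 302.0, 142.6]
ee_rot: [0.74, -0.672, -0.0, 0.001]
contact_force: [-0.0, -0.1, -0.9]
gripper_width: 85.4
grasp_force: 0.0
[582.6   2.6] 25.0 66.7 71
[589.7 -82.2] 35.4 74.7 136
[ 597.3 -166.9] 46.1 82.7 225
[ 607.3 -251.9] 57.2 90.6 341
35.95 [-0.00886973 -0.00913092 -0.00490928  0.00035623 -0.00062322 -0.0006206 ]
```

View pics/t7.png

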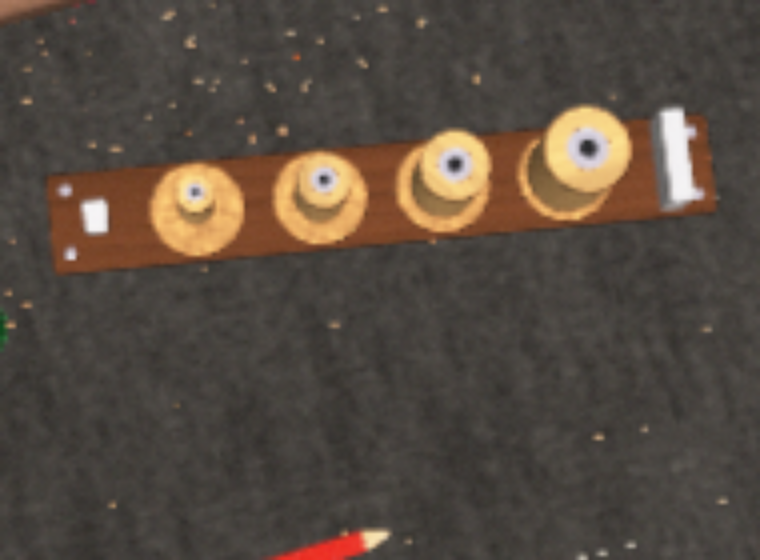

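All four drums stand on their pads in the right order, each within about 1 mm of centre by the range measurement. The arm is clear.

```bash
python3 -c "from bench import *;print(job_done())"
```

```text
the job is handed in; nothing more can be done
None
```

All four drums are standing upright on their pads, smallest by the small end block to largest by the big one, each measured within about 1 mm of its pad's centre. The arm is clear and the job was handed in at about 36 s; the hand-in gave no verdict.

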